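# Feed a bottle up the V cradle to the label stop and close the gate behind it

### The job

The bottle lying in the long V-groove cradle has to be put in place for hand labelling: draw the gate with the red grip fully open, push the bottle gently along the groove until its base rests against the black length stop, and then slide the gate fully shut again behind the cap. The stop is set for the label position and is held only by friction, so do not let it be pushed back. Keep the bottle in its groove, and leave the other things on the table alone.

Things in the scene. Friction and masses are not known exactly. Their poses are not given: they have to be found in the camera images.
- cradle: Fixed cradle: grey base plate 84 x 485 mm with an open 90-degree aluminium V-groove along its y axis, y = -150 to +215 mm, walls to 46 mm height and 34 mm each side. Origin on the groove line at table height, x across to the gate's grip side, +y to the loading end. Stop at the -y end, gate at y = 4 mm; a lying bottle's axis is 56 mm high, x = 0. Not the white jig at the table's left.
- bottle: Unlabelled beige sauce bottle with yellow cap, 54 mm diameter, 166 mm long, 0.23 to 0.43 kg, lying in the groove, base toward the stop; sliding it takes 1.5 to 6 N. Origin: centre of its base; its z axis runs from base to cap, along the cradle's +y. Its base starts 30 to 80 mm beyond the cradle's origin in y, on the loading side of the gate.
- bottle_top (a point): Centre of the flat end of the bottle's yellow cap (29 mm diameter), 166 mm from the base: the place to push.
- stop_face (a point): Centre of the stop face that the bottle's base is to touch: black plate 50 mm wide, 30 to 76 mm above the table, past the -y end of the groove; axes as the cradle's, the face looks to +y. The bottle is home when its base centre is at this point.
- stop (a joint): Setting of the length stop, m, 0 to 0.05, growing as it is pushed back (toward the cradle's -y). It starts anywhere from 0.010 to 0.030 and must stay there; about 12 N of friction holds the stop, which slides back when pushed harder.
- gate (a joint): Opening of the gate, m: 0 shut (steel bar 10 mm thick, 49 to 66 mm high, right across the groove), 0.050 fully open (bar drawn toward the cradle's +x, clear of the bottle). Starts at 0 to 0.006. About 3 N of friction, stays where left, hard limits at both ends. With the bottle home, the cap clears the bar by 8 to 28 mm.
- gate_grip (a point): Centre of the top of the gate's upright red grip: a slab 14 mm thick along the cradle's x (the way it slides), 32 mm wide along y, from 66 to 111.5 mm above the table; push either flat side or pinch it from above. Below it is a fixed grey guide block, 48 mm high. The grip is 64 mm from the groove line when shut, 114 mm when open.
- scissors: Blue-handled scissors, 199 mm long, lying at the right front; leave alone. Origin: centre of its underside.
- marker: Marker pen, 135 mm long, lying at the back; leave alone. Origin: centre of its underside.
- tape: Roll of masking tape, 100 mm diameter, 25 mm high, at the right; leave alone. Origin: centre of its underside.
- label_bottle: Labelled bottle, 54 mm diameter, 166 mm high, standing at the back left; leave alone. Origin: centre of its underside.
- label_roll: Roll of yellow labels, 94 mm diameter, 48 mm high, at the back; leave alone. Origin: centre of its underside.

How it is judged:
On the way, in this order (a step that is already met when the one before it is completed fails the run):
1. the gate is fully open (value of joint gate above 0.043 m), for 0.1 s.
2. the bottle rests in the groove with its base against the stop (y of bottle in the frame of stop_face between -0.004 and 0.004 m and angle between the z axis of bottle and the y axis of cradle, either way round below 0.08 rad and z of bottle in the frame of cradle between 0.048 and 0.064 m and linear speed of bottle below 0.01 m/s), for 0.2 s.
At the end, for the whole second after the job is handed in: The bottle lies at rest in the groove with its base within 4 mm of the stop face, the gate is shut behind its cap (within 5 mm), and the stop is within 5 mm of its first setting (all of step 2 and value of joint gate below 0.005 m and distance of stop_face from where it was at the start of the episode below 0.005 m); the robot touches nothing.
It fails at once if the length stop is pushed back by more than 5 mm (distance of stop_face from where it was at the start of the episode above 0.005 m).
It fails at once if the bottle is lifted or tipped out of the groove (z of bottle in the frame of cradle above 0.085 m or angle between the z axis of bottle and the y axis of cradle, either way round above 0.35 rad).
It fails at once if another loose thing on the table is moved by more than 20 mm (distance of any of scissors, marker, tape, label_bottle, label_roll from where it was at the start of the episode above 0.02 m).
It also fails if it takes over 59 s, if anything falls off the work surface, if the arm or the gripper's body presses on something with over 40 N, if the wrist force passes 120 N, or if a joint passes its speed limit or range.

### The arm

A 7-joint arm with a two-finger parallel gripper is mounted at the origin on a cart in front of the work surface, level with it; the furniture and walls round the work are solid. World frame = base frame: x ahead of the robot, y to its left, z up, the work surface at z = 0. Lengths are in m, angles in rad, forces in N, time in s.
With the tool pointing down it reaches from about 0.4 to 0.9 m from the base axis. Payload 5.5 kg.
Tool frame: the origin (TCP) lies at the very end of the fingers, on their centre line; the grasp point (between the pads) lies 19 mm behind it (arm.pinch_z is the distance from the TCP to the grasp point, in m); z points along the fingers, y is the line along which they close (so a half turn about z gives the same grasp; the last joint's range is limited). The gripper opens to 85 mm and grips with 20 to 120 N. Pads are 22 mm wide; open, the fingers measure 114 mm over their backs; the gripper's body (76 mm by 85 mm) begins 54 mm behind the grasp point. The pads swing forward as they close: fully open they stand 13 mm farther back than shut.
Start: joints at [1.545, 0.501, -0.427, 1.55, 0.221, 1.138, -0.21], TCP at [0.185, -0.623, 0.231] pointing down, gripper open.
Joint ranges: [-2.88, 2.88], [-0.31, 2.03], [-1.54, 1.56], [0.2, 2.42], [-1.41, 4.55], [0.19, 2.02], [-2.57, 2.57]. Speed limits (rad/s): [2.57, 2.57, 3.14, 3.14, 3.14, 3.14, 3.14].

### API

Orientations are given as [roll, pitch, yaw] about the fixed x, y, z axes, in that order (R = Rz(yaw) Ry(pitch) Rx(roll)).
In Python, from station import arm gives the robot as it stands.
- The arm moves only by the tool send_rows, never from a script. Its argument "moves" is a list that holds one entry, the list of rows, each a list of 7 numbers: the shift along the tool's x, y, z in cm, then the turn, a rotation vector about the tool's x, y, z in rad, then the opening, from -1 (shut) to 1 (fully open). A call has exactly 8 rows; each row is the pose to reach, as a shift and turn from the pose commanded when the call began, along the tool's axes at that moment; what a row does not reach only later rows make up. A row lasts 1/8 s, in which the tool goes at most 62.5 mm and 10.7 degrees, less where a joint would pass 70% of its speed; a pose out of reach is approached as far as the arm can. A call with a gripper value outside its range is refused whole. The fingers move at their own pace and stop on an object; "squeeze" is the grip in N (left out, the last holds). Time passes only in rows, so rows that repeat a pose let the fingers close, or fill a call up. It gives the time, the measured TCP pose, the force, the opening and the grip force at its end, in the units of the state.
- arm.read_state(): the state, without advancing time (a new reading comes with each control period).
- arm.grab_frame(name): name is "scene" or "top" or "wrist"; returns the picture (480x640x3 uint8, red, green, blue); there is no depth.
- arm.camera_info(name): a dict with "fx", "fy", "cx", "cy" (pixels), "extrinsics" (4x4, takes a point from world to camera coordinates); the wrist camera has in their place "tool_from_camera" (4x4, takes a point from camera to tool coordinates, whose origin is the TCP and whose axes are the flange's). Camera axes: x right, y down, z forward; pixel columns grow to the right and rows downward; lengths in m; the calibration is good to about 2 mm. A picture is of the moment at which its call begins: read the wrist's pose just before it. camera_info takes no time and is no camera call.
- arm.hand_in(): hands the job in; it is judged then, once.
The state is a dict: "clock": time; "qpos": joint angles; "qd": joint speeds; "tau": joint torques, N m; "ee_pos": TCP position; "tcp_rot": TCP orientation; "contact_force": force on the tool from outside, world axes, zero at the start; "ft_torque": the same for the moment, N m; "opening": finger opening in m; "finger_force": force on a finger pad.
Only numpy, scipy, OpenCV 4.12 (cv2) and the standard library are available. Lean on these libraries where they do the work, as an engineer would, in place of code of your own. Each camera call takes 0.05 s, during which the arm holds its last target. There are 200 camera calls.

## Working session

There is one attempt and no reset: what is moved stays moved. The work goes in short steps, Python scripts to look and compute and a tool call to move; the robot and the scene stay as the last step left them, time stands still between calls to the robot, and variables do not carry over. Pictures are saved under pics/ and viewed, at most 10 in all, crops included, and the job is handed in when it is done.

Besides the shell and the picture viewer there is one more tool, called after "Request:" as a command line: name --argument value ..., lists and objects as JSON in quotes. send_rows: Moves the arm, as the interface text tells. Its arguments: {"type":"object","properties":{"moves":{"type":"array","items":{"type":"array","items":{"type":"array","items":{"type":"number"}}}},"squeeze":{"type":"number"}},"required":["moves"]}

```bash
mkdir -p pics; ls; python3 - <<'E'
from station import arm
import cv2,numpy as np
for n in("scene","top"):
    f=arm.grab_frame(n); cv2.imwrite(f"pics/{n}0.png",f[:,:,::-1])
    c=arm.camera_info(n); print(n,c["fx"],c["fy"],c["cx"],c["cy"],np.round(c["extrinsics"],3).tolist())
s=arm.read_state(); print(s)
print(arm.camera_info("wrist"))
E
```

```text
pics
scene 526.8502795717568 526.8502795717568 316.1252411303613 245.4066184887238 [[-0.709, -0.705, 0.005, 0.383], [-0.422, 0.418, -0.804, 0.328], [0.565, -0.573, -0.594, 0.985], [0.0, 0.0, 0.0, 1.0]]
top 608.088628015663 608.088628015663 315.9237126745434 250.00964455457782 [[0.004, -1.0, 0.011, -0.025], [-0.988, -0.006, -0.155, 0.56], [0.155, -0.01, -0.988, 1.502], [0.0, 0.0, 0.0, 1.0]]
{'clock': 0.1, 'qpos': array([ 1.54521597,  0.50174718, -0.42681495,  1.55129869,  0.22081297,
        1.13829925, -0.21030289]), 'qd': array([-0.00050761, -0.00106836, -0.00081671, -0.0017359 ,  0.00130781,
       -0.00059636, -0.00033213]), 'tau': array([-1.13518647e-02, -5.70808411e+01, -5.83844841e+00, -2.81748283e+01,
        1.05150565e-02,  5.56512183e-03, -3.42903365e-05]), 'ee_pos': array([ 0.18490127, -0.62252388,  0.23038751]), 'tcp_rot': array([-3.13989615e+00, -5.67779699e-05,  2.88828419e-01]), 'contact_force': array([-0.63485847, -0.6707938 , -0.62806594]), 'ft_torque': array([-3.69857576e-03, -8.42809454e-05,  2.13217770e-02]), 'finger_force': 0.0, 'opening': 0.0853448846311528}
{'fx': 369.9309427907678, 'fy': 369.9309427907678, 'cx': 314.49484030352437, 'cy': 237.5084901665218, 'tool_from_camera': array([[ 6.37015902e-04, -9.44933723e-01, -3.27261138e-01,
         8.42189313e-02],
       [ 9.99999689e-01,  4.49584056e-04,  6.48376915e-04,
         1.31587900e-04],
       [-4.65541823e-04, -3.27261450e-01,  9.44933716e-01,
        -1.41778649e-01],
       [ 0.00000000e+00,  0.00000000e+00,  0.00000000e+00,
         1.00000000e+00]])}
```

View pics/top0.png

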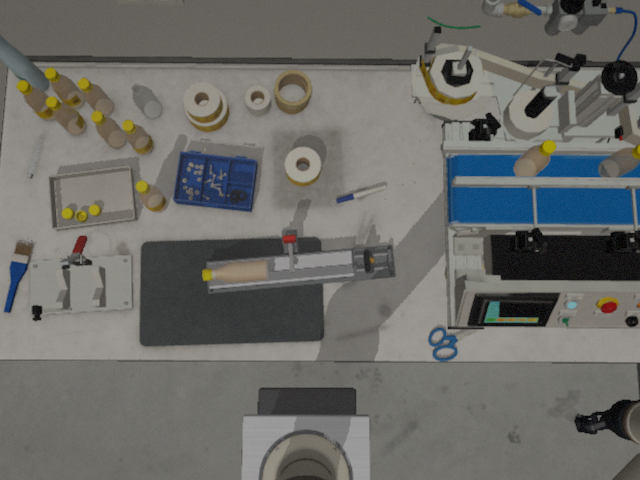

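View pics/scene0.png

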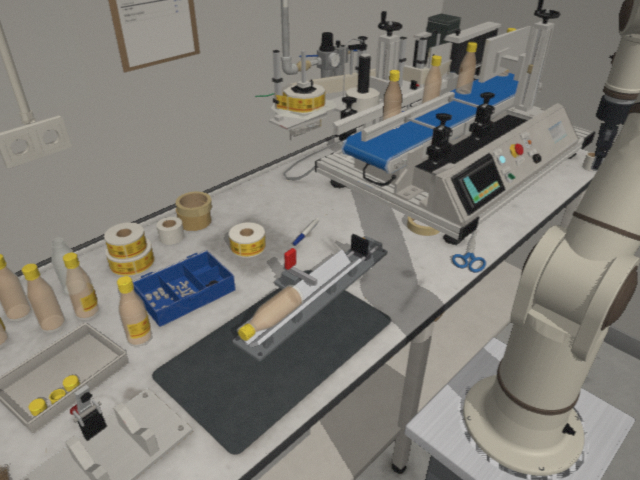

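The top view shows the yellow cap at (208,275), the red grip at (290,238), the black stop at (368,260) and scissors at (443,345). The scene view shows the cap at (247,332), the grip at (290,259) and the stop at (360,243).

```bash
cat > h.py <<'E'
from station import arm
import cv2,numpy as np
def pose(s):
    from scipy.spatial.transform import Rotation as R
    T=np.eye(4);T[:3,:3]=R.from_euler('xyz',s["tcp_rot"]).as_matrix();T[:3,3]=s["ee_pos"];return T
def ray(n,uv,s=None):
    c=arm.camera_info(n)
    W=np.linalg.inv(c["extrinsics"]) if n!="wrist" else pose(s)@c["tool_from_camera"]
    d=W[:3,:3]@np.array([(uv[0]-c["cx"])/c["fx"],(uv[1]-c["cy"])/c["fy"],1]);return W[:3,3],d/np.linalg.norm(d)
def plane(n,uv,z,s=None):
    o,d=ray(n,uv,s);return o+d*(z-o[2])/d[2]
def tri(r1,r2):
    A=np.array([r1[1],-r2[1]]).T;t=np.linalg.lstsq(A,r2[0]-r1[0],rcond=None)[0]
    p,q=r1[0]+t[0]*r1[1],r2[0]+t[1]*r2[1];return (p+q)/2,np.linalg.norm(p-q)
RNG={"red":[((0,120,60),(8,255,255)),((172,120,60),(180,255,255))],"yellow":[((22,120,80),(34,255,255))],"black":[((0,0,0),(180,255,45))]}
def blobs(f,col,box,amin=15):
    h=cv2.cvtColor(f,cv2.COLOR_RGB2HSV);m=sum(cv2.inRange(h,*r) for r in RNG[col])
    k=np.zeros_like(m);x0,y0,x1,y1=box;k[y0:y1,x0:x1]=m[y0:y1,x0:x1]
    n,_,st,ce=cv2.connectedComponentsWithStats(k)
    return [(st[i].tolist(),ce[i].round(1).tolist()) for i in range(1,n) if st[i][4]>=amin]
E
python3 - <<'E'
from h import *
t=cv2.imread("pics/top0.png")[:,:,::-1];s=cv2.imread("pics/scene0.png")[:,:,::-1]
B={"red":((275,220,305,255),(278,240,305,275)),"yellow":((195,260,220,290),(232,315,265,345)),"black":((355,240,385,285),(345,228,375,260))}
for c,(b1,b2) in B.items():
    x,y=blobs(t.copy(),c,b1),blobs(s.copy(),c,b2);print(c,x,y)
    p=max(x,key=lambda b:b[0][4])[1];q=max(y,key=lambda b:b[0][4])[1]
    print(tri(ray("top",p),ray("scene",q)),plane("top",p,{"red":.1,"yellow":.056,"black":.07}[c]))
# cradle base-plate corners approx
for uv in((207,293),(395,277),(393,246),(208,262)): print(uv,plane("top",uv,.02).round(3))
cv2.imwrite("pics/t_crop.png",cv2.resize(t[215:310,190:410],None,fx=3.6,fy=3.6,interpolation=cv2.INTER_CUBIC)[:,:,::-1])
E
```

```text
red [([283, 235, 13, 8, 96], [289.2, 238.6])] [([285, 248, 11, 22, 194], [289.9, 258.2])]
(array([0.5813634 , 0.04501789, 0.089324  ]), np.float64(0.0010924480113757942)) [0.57906437 0.04429329 0.1       ]
yellow [([202, 269, 11, 12, 113], [206.5, 274.4])] [([238, 324, 17, 16, 194], [246.1, 331.5])]
(array([0.49417888, 0.25091457, 0.05902233]), np.float64(0.00019677075050675427)) [0.494599   0.25149814 0.056     ]
black [([364, 251, 6, 20, 91], [366.5, 260.2])] [([351, 235, 17, 21, 258], [359.5, 245.4])]
(array([ 0.53345921, -0.14997323,  0.05044586]), np.float64(0.00042535564156182795)) [ 0.53088721 -0.14799894  0.07      ]
(207, 293) [0.451 0.255 0.02 ]
(395, 277) [ 0.495 -0.226  0.02 ]
(393, 246) [ 0.575 -0.222  0.02 ]
(208, 262) [0.531 0.255 0.02 ]
```

View pics/t_crop.png

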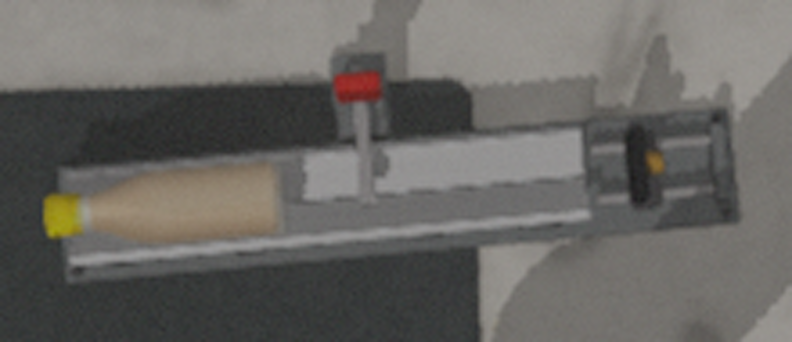

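The crop shows the cradle turned by about 0.09 rad, with its loading end to the left. The bottle lies on the loading side of the gate, and the grip is at crop (357,86). Measured points are consistent with the given sizes. Next I plan the approach to a point above the grip.

```bash
cat >> h.py <<'E'
def to(p,yaw):
    from scipy.spatial.transform import Rotation as R
    T=pose(arm.read_state());G=R.from_euler('xyz',[np.pi,0,yaw]).as_matrix()
    print(p,"shift cm",(100*T[:3,:3].T@(np.array(p)-T[:3,3])).round(2),"turn",R.from_matrix(T[:3,:3].T@G).as_rotvec().round(3))
E
python3 -c "
from h import *
to([.25,-.5,.33],.289);to([.40,-.27,.33],.95);to([.581,.045,.24],1.666)"
```

```text
[0.25, -0.5, 0.33] shift cm [ 9.73 -9.91 -9.94] turn [-0.002 -0.    -0.   ]
[0.4, -0.27, 0.33] shift cm [ 30.66 -27.68  -9.91] turn [-0.002 -0.001 -0.661]
[0.581, 0.045, 0.24] shift cm [ 56.98 -52.71  -0.87] turn [-1.000e-03 -1.000e-03 -1.377e+00]
```

Request:
send_rows --moves '[[[3,-3,-6,0,0,0,1],[6,-6,-10,0,0,-0.1,1],[10,-10,-10,0,0,-0.25,1],[15,-14,-10,0,0,-0.4,1],[19,-18,-10,0,0,-0.55,1],[23,-22,-10,0,0,-0.7,1],[27,-25,-10,0,0,-0.85,1],[31,-28,-10,0,0,-1.0,1]]]'

```text
clock: 1.1
ee_pos: [0.4029, -0.2649, 0.3312]
tcp_rot: [-3.141, 0.001, 1.294]
contact_force: [0.5, -1.3, -1.2]
opening: 0.0857
finger_force: 0.0
```

```bash
python3 -c "
from h import *
to([.581,.045,.24],1.666)"
```

```text
[0.581, 0.045, 0.24] shift cm [34.68  8.65  9.1 ] turn [-0.     0.001 -0.372]
```

Request:
send_rows --moves '[[[5,1.2,0,0,0,-0.1,1],[10,2.5,1,0,0,-0.2,1],[15,3.7,2,0,0,-0.3,1],[20,5,4,0,0,-0.372,1],[25,6.2,6,0,0,-0.372,1],[30,7.5,8,0,0,-0.372,1],[34.7,8.65,9.1,0,0,-0.372,1],[34.7,8.65,9.1,0,0,-0.372,1]]]'

```text
clock: 2.1
ee_pos: [0.5819, 0.0485, 0.239]
tcp_rot: [-3.14, -0.004, 1.669]
contact_force: [-0.0, -0.5, 2.0]
opening: 0.0859
finger_force: 0.0
```

```bash
python3 - <<'E'
from h import *
s=arm.read_state();f=arm.grab_frame("wrist");cv2.imwrite("pics/w1.png",f[:,:,::-1])
print(s["ee_pos"],s["tcp_rot"])
for b in blobs(f,"red",(0,0,640,480),100): print(b,plane("wrist",b[1],.1115,s))
E
```

```text
[0.58185719 0.04845899 0.23901542] [-3.1399894  -0.00387325  1.66852081]
([307, 201, 18, 50, 842], [315.5, 225.9]) [0.58219969 0.04923143 0.1115    ]
```

View pics/w1.png

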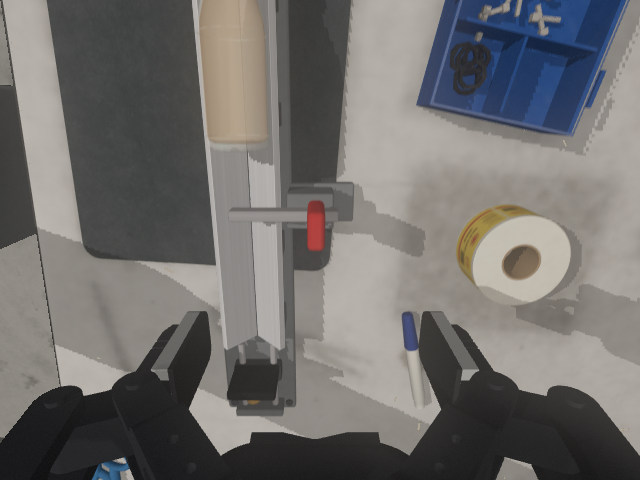

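The wrist view shows the grip at (316,226), the gate bar reaching left to (231,215), the bottle base at row 140 and the stop at (253,382). It agrees with the top view, so I descend and pinch.

Request:
send_rows --moves '[[[-0.1,0,5,0,0,0,1],[-0.25,0,10,0,0,0,0.6],[-0.25,0,14,0,0,0,0.3],[-0.25,0,16.1,0,0,0,0],[-0.25,0,16.1,0,0,0,-0.5],[-0.25,0,16.1,0,0,0,-1],[-0.25,0,16.1,0,0,0,-1],[-0.25,0,16.1,0,0,0,-1]]]' --squeeze 25

```text
clock: 3.15
ee_pos: [0.5834, 0.0401, 0.0805]
tcp_rot: [3.139, 0.001, 1.661]
contact_force: [1.9, -1.3, -0.2]
opening: 0.0137
finger_force: 30.2
```

```bash
python3 - <<'E'
from h import *
s={"ee_pos":[0.58185719,0.04845899,0.23901542],"tcp_rot":[-3.1399894,-0.00387325,1.66852081]}
for a in((193,0),(222,348),(275,0),(285,348)): print(a,plane("wrist",a,.046,s).round(4))
for a in((231,371),(279,363)): print("stop",plane("wrist",a,.076,s).round(4))
for a in((208,140),(268,140)): print("base",plane("wrist",a,.056,s).round(4))
E
```

```text
(193, 0) [0.4702 0.2042 0.046 ]
(222, 348) [ 0.4985 -0.1163  0.046 ]
(275, 0) [0.5343 0.2106 0.046 ]
(285, 348) [ 0.5654 -0.1097  0.046 ]
stop [ 0.5146 -0.1203  0.076 ]
stop [ 0.5615 -0.1061  0.076 ]
base [0.4852 0.0994 0.056 ]
base [0.5361 0.1044 0.056 ]
```

Request:
send_rows --moves '[[[0,0.8,0,0,0,0,-1],[0,1.6,0,0,0,0,-1],[0,2.4,0,0,0,0,-1],[0,3.2,0,0,0,0,-1],[0,4.0,0,0,0,0,-1],[0,4.6,0,0,0,0,-1],[0,4.9,0,0,0,0,-1],[0,4.9,0,0,0,0,-1]]]'

```text
clock: 4.15
ee_pos: [0.6311, 0.0447, 0.0804]
tcp_rot: [-3.141, 0.001, 1.661]
contact_force: [-4.3, -2.9, 7.1]
opening: 0.0137
finger_force: 31.3
```

Request:
send_rows --moves '[[[0,0,0,0,0,0,-0.2],[0,0,0,0,0,0,-0.2],[0,0,-4,0,0,0,-0.2],[2,-2,-9,0,0,0,-0.2],[7,-5,-13,0,0,0,-0.5],[12,-8,-15,0,0,0,-1],[17,-11,-15,0,0,0,-1],[21,-11.5,-15,0,0,0,-1]]]'

```text
clock: 5.15
ee_pos: [0.4957, 0.2461, 0.2305]
tcp_rot: [3.14, 0.0, 1.664]
contact_force: [0.6, 0.1, -0.8]
opening: -0.0004
finger_force: 0.0
```

```bash
python3 - <<'E'
from h import *
s=arm.read_state();f=arm.grab_frame("wrist");cv2.imwrite("pics/w2.png",f[:,:,::-1])
print(s["ee_pos"],s["tcp_rot"],s["clock"],s["opening"],s["contact_force"])
for b in blobs(f,"red",(0,0,640,480),100): print("red",b,plane("wrist",b[1],.1115,s))
for b in blobs(f,"yellow",(0,0,640,480),100):
  print("yel",b,plane("wrist",b[1],.06,s),plane("wrist",(b[1][0],b[0][1]),.056,s))
E
```

```text
[0.49572393 0.24612539 0.23046885] [3.13992586e+00 9.69391264e-05 1.66357164e+00] 5.15 -0.0003501800268255945 [ 0.55116084  0.12513385 -0.7876048 ]
red ([419, 412, 24, 21, 127], [430.0, 421.6]) [0.61664226 0.0743558  0.1115    ]
yel ([538, 12, 37, 65, 964], [553.8, 43.0]) [0.66388961 0.39402895 0.06      ] [0.659822   0.41509416 0.056     ]
yel ([300, 192, 33, 26, 782], [316.0, 204.1]) [0.49657868 0.25280266 0.06      ] [0.49567847 0.26254331 0.056     ]
yel ([546, 375, 18, 14, 112], [555.2, 381.7]) [0.76113051 0.08778672 0.06      ] [0.76202041 0.09302254 0.056     ]
yel ([496, 376, 42, 41, 751], [515.4, 394.5]) [0.72447421 0.06790273 0.06      ] [0.72101997 0.08799446 0.056     ]
```

View pics/w2.png

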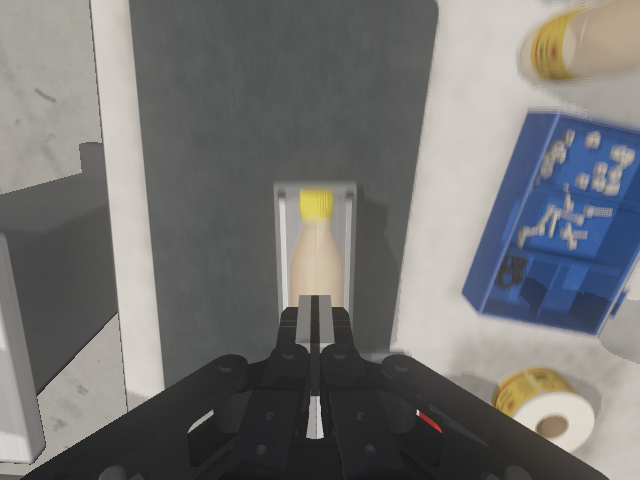

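The wrist view shows the cap at (316,204), centred between the groove walls, with its end at y≈0.26. I'll go past it and down.

Request:
send_rows --moves '[[[4.2,0,0,0,0,0,-1],[4.2,0,5,0,0,0,-1],[4.2,0,10,0,0,0,-1],[4.2,0,14,0,0,0,-1],[4.2,0,17,0,0,0,-1],[4.2,0,18.5,0,0,0,-1],[4.2,0,18.5,0,0,0,-1],[4.2,0,18.5,0,0,0,-1]]]'

```text
clock: 6.2
ee_pos: [0.4949, 0.2862, 0.0456]
tcp_rot: [3.14, -0.001, 1.661]
contact_force: [0.0, -0.7, -0.8]
opening: 0.0
finger_force: 0.0
```

```bash
python3 - <<'E'
from h import *
s=arm.read_state();f=arm.grab_frame("wrist");cv2.imwrite("pics/w3.png",f[:,:,::-1])
t=arm.grab_frame("top")
print(s["ee_pos"],s["tcp_rot"],s["clock"],s["contact_force"])
for b in blobs(t,"red",(275,210,310,255)): print("red",b,plane("top",b[1],.1,s))
E
```

```text
[0.49491896 0.2861698  0.04558088] [ 3.13968565e+00 -1.05046916e-03  1.66078457e+00] 6.2 [ 0.00299583 -0.73764466 -0.82448758]
red ([282, 216, 12, 9, 90], [287.6, 219.7]) [0.62636032 0.0487697  0.1       ]
```

Request:
send_rows --moves '[[[-0.5,-0.03,0,0,0,0,-1],[-1.0,-0.06,0,0,0,0,-1],[-1.4,-0.1,0,0,0,0,-1],[-1.7,-0.1,0,0,0,0,-1],[-2.1,-0.1,0,0,0,0,-1],[-2.6,-0.1,0,0,0,0,-1],[-3.2,-0.1,0,0,0,0,-1],[-4,-0.1,0,0,0,0,-1]]]'

```text
clock: 7.3
ee_pos: [0.4966, 0.2452, 0.0443]
tcp_rot: [3.142, -0.0, 1.661]
contact_force: [0.9, 2.2, 0.0]
opening: 0.0
finger_force: 1.3
```

Request:
send_rows --moves '[[[-0.8,0,0,0,0,0,-1],[-1.6,0,0,0,0,0,-1],[-2.4,0,0,0,0,0,-1],[-3.2,0,0,0,0,0,-1],[-4,0,0,0,0,0,-1],[-4.8,0,0,0,0,0,-1],[-5.6,0,0,0,0,0,-1],[-6.4,0,0,0,0,0,-1]]]'

```text
clock: 8.3
ee_pos: [0.5024, 0.1811, 0.0443]
tcp_rot: [-3.141, 0.0, 1.661]
contact_force: [0.0, 2.7, 0.2]
opening: -0.0002
finger_force: 1.1
```

```bash
python3 - <<'E'
from h import *
s=arm.read_state();t=arm.grab_frame("top")
print(s["ee_pos"],s["tcp_rot"],s["clock"],s["contact_force"])
cv2.imwrite("pics/t2.png",cv2.resize(t[215:310,190:410],None,fx=3.6,fy=3.6,interpolation=cv2.INTER_CUBIC)[:,:,::-1])
E
```

```text
[0.50238222 0.18112267 0.04426857] [-3.14149959e+00  1.26166944e-04  1.66079974e+00] 8.3 [0.02428276 2.68609595 0.16734012]
```

View pics/t2.png

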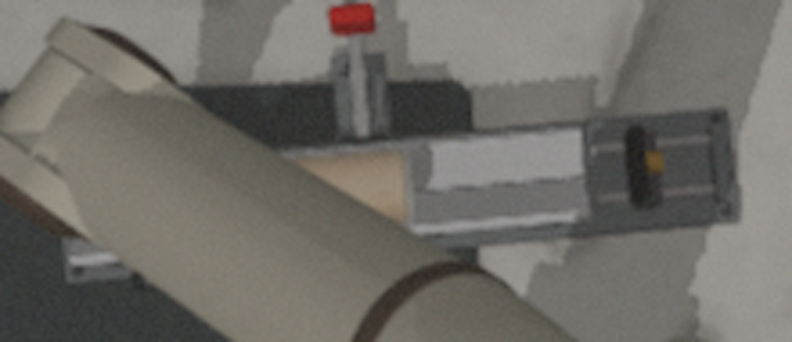

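The crop shows the bottle base at crop x≈410, the stop face at ≈628, and the gate fully drawn.

```bash
python3 - <<'E'
from h import *
print(plane("top",(303.9,267.8),.07),plane("top",(364.4,260.8),.03),plane("top",(364.4,260.8),.076))
E
```

```text
[0.51087542 0.00795928 0.07      ] [ 0.53491864 -0.14638782  0.03      ] [ 0.5285092  -0.14219795  0.076     ]
```

Request:
send_rows --moves '[[[-0.8,0,0,0,0,0,-1],[-1.6,0,0,0,0,0,-1],[-2.4,0,0,0,0,0,-1],[-3.2,0,0,0,0,0,-1],[-4,0,0,0,0,0,-1],[-4.8,0,0,0,0,0,-1],[-5.6,0,0,0,0,0,-1],[-6.4,0,0,0,0,0,-1]]]'

```text
clock: 9.35
ee_pos: [0.5082, 0.1174, 0.0443]
tcp_rot: [-3.142, 0.0, 1.661]
contact_force: [-0.6, 2.7, -0.2]
opening: -0.0001
finger_force: 1.0
```

Request:
send_rows --moves '[[[-0.8,0,0,0,0,0,-1],[-1.6,0,0,0,0,0,-1],[-2.4,0,0,0,0,0,-1],[-3.2,0,0,0,0,0,-1],[-4,0,0,0,0,0,-1],[-4.8,0,0,0,0,0,-1],[-5.6,0,0,0,0,0,-1],[-6.2,0,0,0,0,0,-1]]]'

```text
clock: 10.35
ee_pos: [0.5139, 0.0557, 0.0444]
tcp_rot: [3.141, 0.0, 1.661]
contact_force: [0.9, 2.4, 0.0]
opening: 0.0002
finger_force: 1.2
```

```bash
python3 - <<'E'
from h import *
s=arm.read_state();t=arm.grab_frame("top");f=arm.grab_frame("scene")
print(s["ee_pos"],s["clock"],s["contact_force"])
a=cv2.resize(t[230:285,300:400],(600,330),interpolation=cv2.INTER_CUBIC)
b=cv2.resize(f[210:255,320:400],(480,270),interpolation=cv2.INTER_CUBIC)
o=np.zeros((600,600,3),np.uint8);o[:330]=a;o[330:,:480]=b
cv2.imwrite("pics/t3.png",o[:,:,::-1])
E
```

```text
[0.51390784 0.05571396 0.04437262] 10.35 [0.94537609 2.42543412 0.01653866]
```

View pics/t3.png

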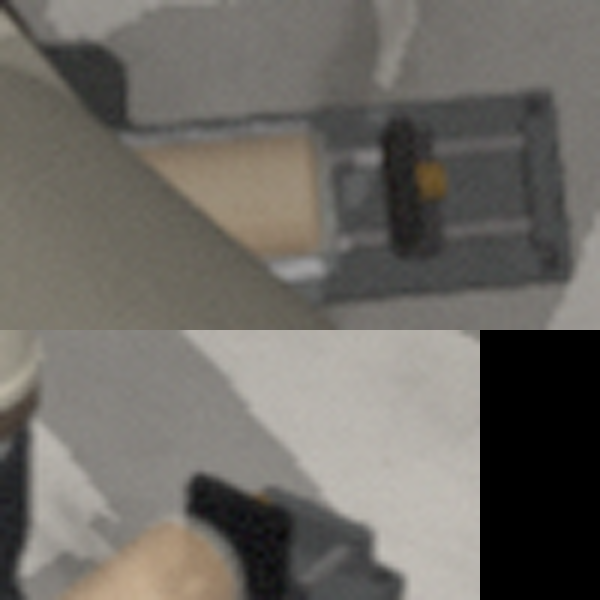

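The base is at crop x≈325 and the stop at ≈385, so about 23 mm remain. I'll slow down.

Request:
send_rows --moves '[[[-0.3,0,0,0,0,0,-1],[-0.6,0,0,0,0,0,-1],[-0.9,0,0,0,0,0,-1],[-1.1,0,0,0,0,0,-1],[-1.3,0,0,0,0,0,-1],[-1.5,0,0,0,0,0,-1],[-1.6,0,0,0,0,0,-1],[-1.7,0,0,0,0,0,-1]]]'

```text
clock: 11.45
ee_pos: [0.5152, 0.0392, 0.0443]
tcp_rot: [-3.141, 0.0, 1.661]
contact_force: [-0.5, 2.9, 0.2]
opening: 0.0003
finger_force: 1.3
```

Request:
send_rows --moves '[[[-0.05,0,0,0,0,0,-1],[-0.1,0,0,0,0,0,-1],[-0.13,0,0,0,0,0,-1],[-0.16,0,0,0,0,0,-1],[-0.19,0,0,0,0,0,-1],[-0.22,0,0,0,0,0,-1],[-0.25,0,0,0,0,0,-1],[-0.28,0,0,0,0,0,-1]]]'

```text
clock: 12.45
ee_pos: [0.5155, 0.0366, 0.0443]
tcp_rot: [3.141, -0.0, 1.661]
contact_force: [-0.6, 2.9, 0.1]
opening: 0.0003
finger_force: 1.3
```

Request:
send_rows --moves '[[[-0.02,0,0,0,0,0,-1],[-0.04,0,0,0,0,0,-1],[-0.06,0,0,0,0,0,-1],[-0.08,0,0,0,0,0,-1],[-0.1,0,0,0,0,0,-1],[-0.12,0,0,0,0,0,-1],[-0.14,0,0,0,0,0,-1],[-0.16,0,0,0,0,0,-1]]]'

```text
clock: 13.45
ee_pos: [0.5156, 0.0349, 0.0443]
tcp_rot: [3.142, 0.0, 1.661]
contact_force: [-1.9, 3.8, 0.6]
opening: 0.0004
finger_force: 1.3
```

Request:
send_rows --moves '[[[-0.02,0,0,0,0,0,-1],[-0.03,0,0,0,0,0,-1],[-0.05,0,0,0,0,0,-1],[-0.06,0,0,0,0,0,-1],[-0.08,0,0,0,0,0,-1],[-0.09,0,0,0,0,0,-1],[-0.1,0,0,0,0,0,-1],[-0.1,0,0,0,0,0,-1]]]'

```text
clock: 14.45
ee_pos: [0.5157, 0.0339, 0.0443]
tcp_rot: [3.142, 0.0, 1.661]
contact_force: [-0.9, 2.3, 0.8]
opening: -0.0002
finger_force: 1.3
```

Request:
send_rows --moves '[[[-0.02,0,0,0,0,0,-1],[-0.03,0,0,0,0,0,-1],[-0.05,0,0,0,0,0,-1],[-0.06,0,0,0,0,0,-1],[-0.08,0,0,0,0,0,-1],[-0.09,0,0,0,0,0,-1],[-0.1,0,0,0,0,0,-1],[-0.1,0,0,0,0,0,-1]]]'

```text
clock: 15.45
ee_pos: [0.5159, 0.0329, 0.0443]
tcp_rot: [3.142, 0.0, 1.661]
contact_force: [-1.1, 2.1, 0.9]
opening: -0.0004
finger_force: 1.3
```

```bash
python3 - <<'E'
from h import *
s=arm.read_state();t=arm.grab_frame("top");f=arm.grab_frame("scene")
print(s["ee_pos"],s["clock"],s["contact_force"],blobs(t,"black",(345,240,385,285)),blobs(f,"black",(345,228,375,260)))
a=cv2.resize(t[230:285,300:400],(600,330),interpolation=cv2.INTER_CUBIC)
b=cv2.resize(f[210:255,320:400],(480,270),interpolation=cv2.INTER_CUBIC)
o=np.zeros((600,600,3),np.uint8);o[:330]=a;o[330:,:480]=b
cv2.imwrite("pics/t4.png",o[:,:,::-1])
E
```

```text
[0.51585235 0.0329309  0.0443264 ] 15.45 [-1.05622502  2.1491842   0.88168108] [([364, 250, 7, 22, 81], [366.9, 260.6])] [([363, 239, 7, 20, 63], [366.2, 248.1])]
```

View pics/t4.png

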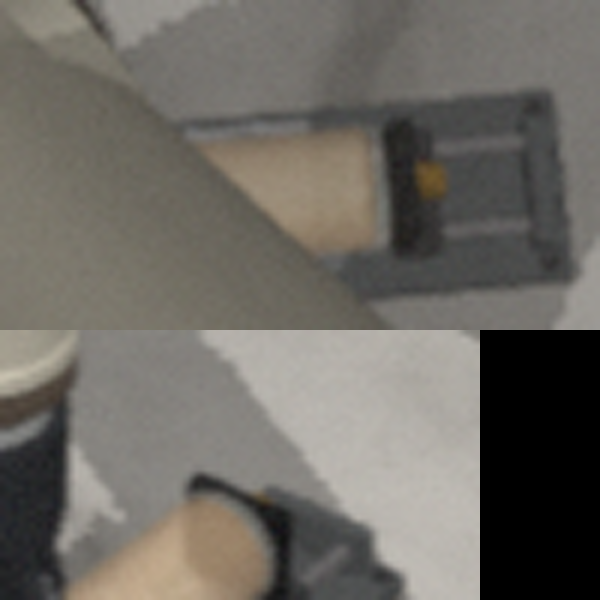

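The base edge (crop ≈383) is nearly at the stop (≈387), the stop has not moved, and the force shows no contact yet. I'll creep on.

Request:
send_rows --moves '[[[-0.02,0,0,0,0,0,-1],[-0.03,0,0,0,0,0,-1],[-0.05,0,0,0,0,0,-1],[-0.06,0,0,0,0,0,-1],[-0.08,0,0,0,0,0,-1],[-0.09,0,0,0,0,0,-1],[-0.1,0,0,0,0,0,-1],[-0.1,0,0,0,0,0,-1]]]'

```text
clock: 16.55
ee_pos: [0.5159, 0.0319, 0.0443]
tcp_rot: [3.142, 0.0, 1.661]
contact_force: [-0.5, 3.4, 0.6]
opening: 0.0
finger_force: 1.3
```

Request:
send_rows --moves '[[[-0.02,0,0,0,0,0,-1],[-0.03,0,0,0,0,0,-1],[-0.05,0,0,0,0,0,-1],[-0.06,0,0,0,0,0,-1],[-0.08,0,0,0,0,0,-1],[-0.09,0,0,0,0,0,-1],[-0.1,0,0,0,0,0,-1],[-0.1,0,0,0,0,0,-1]]]'

```text
clock: 17.55
ee_pos: [0.516, 0.0312, 0.0443]
tcp_rot: [3.142, -0.0, 1.661]
contact_force: [-0.8, 3.4, -0.4]
opening: 0.0002
finger_force: 1.9
```

Request:
send_rows --moves '[[[-0.01,0,0,0,0,0,-1],[-0.02,0,0,0,0,0,-1],[-0.03,0,0,0,0,0,-1],[-0.04,0,0,0,0,0,-1],[-0.05,0,0,0,0,0,-1],[-0.05,0,0,0,0,0,-1],[-0.05,0,0,0,0,0,-1],[-0.05,0,0,0,0,0,-1]]]'

```text
clock: 18.55
ee_pos: [0.516, 0.0311, 0.0444]
tcp_rot: [3.141, -0.001, 1.661]
contact_force: [-1.4, 6.2, 0.4]
opening: 0.0001
finger_force: 2.7
```

Contact: the force rose to 6 N and the tool stopped. I back off and lift.

Request:
send_rows --moves '[[[0.2,0,0,0,0,0,-1],[0.7,0,0,0,0,0,-1],[1.4,0,0,0,0,0,-1],[1.5,0,-3,0,0,0,-1],[1.5,0,-8,0,0,0,-1],[1.5,0,-13,0,0,0,-1],[1.5,4,-16,0,0,0,-1],[1.5,8,-16,0,0,0,-0.5]]]'

```text
clock: 19.55
ee_pos: [0.5973, 0.0525, 0.208]
tcp_rot: [3.136, 0.002, 1.66]
contact_force: [1.0, 0.2, 0.8]
opening: 0.0171
finger_force: 0.0
```

```bash
python3 - <<'E'
from h import *
s=arm.read_state();f=arm.grab_frame("wrist");t=arm.grab_frame("top")
print(s["clock"])
for b in blobs(f,"red",(0,0,640,480),100): print("red",b,plane("wrist",b[1],.1115,s))
for b in blobs(f,"yellow",(0,0,640,480),100): print("y",b,plane("wrist",b[1],.056,s))
print(blobs(t,"black",(345,240,385,285)))
to([.6311,.0447,.0804],1.661)
cv2.imwrite("pics/w4.png",f[:,:,::-1])
E
```

```text
19.55
red ([353, 211, 20, 56, 822], [361.9, 238.5]) [0.6299202  0.05615757 0.1115    ]
y ([460, 219, 45, 49, 558], [479.9, 237.7]) [0.73874927 0.04674201 0.056     ]
y ([209, 241, 29, 37, 905], [223.3, 258.6]) [0.52363599 0.00889784 0.056     ]
[([365, 251, 6, 20, 57], [367.3, 260.1])]
[0.6311, 0.0447, 0.0804] shift cm [-1.08  3.17 12.48] turn [ 0.004 -0.001 -0.002]
```

View pics/w4.png

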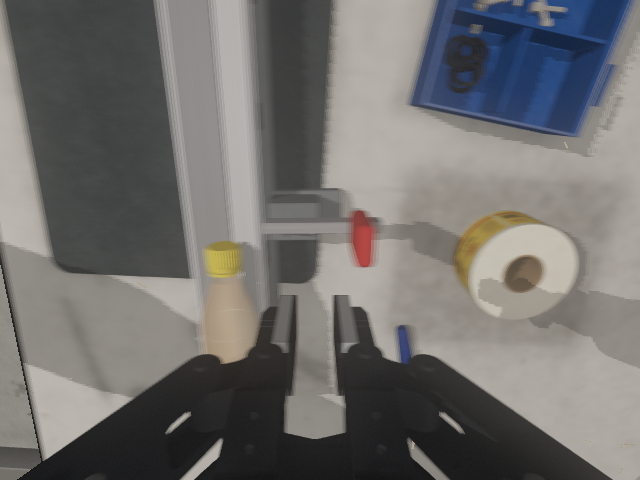

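The cap at (223,258) sits past the gate bar line (row ≈227), and the grip is at (362,238). I re-pinch the grip.

Request:
send_rows --moves '[[[-0.5,1.5,2,0,0,0,0.2],[-1.0,3.1,4,0,0,0,0.2],[-1.0,3.1,7,0,0,0,0.2],[-1.0,3.1,10,0,0,0,0.2],[-1.0,3.1,12.4,0,0,0,0.2],[-1.0,3.1,12.4,0,0,0,-0.5],[-1.0,3.1,12.4,0,0,0,-1],[-1.0,3.1,12.4,0,0,0,-1]]]' --squeeze 25

```text
clock: 20.65
ee_pos: [0.6274, 0.0458, 0.0815]
tcp_rot: [3.139, -0.0, 1.661]
contact_force: [2.8, 0.3, -3.1]
opening: 0.0135
finger_force: 30.0
```

Request:
send_rows --moves '[[[0,-0.7,0,0,0,0,-1],[0,-1.4,0,0,0,0,-1],[0,-2.1,0,0,0,0,-1],[0,-2.8,0,0,0,0,-1],[0,-3.5,0,0,0,0,-1],[0,-4.1,0,0,0,0,-1],[0,-4.5,0,0,0,0,-1],[0,-4.5,0,0,0,0,-1]]]'

```text
clock: 21.65
ee_pos: [0.5813, 0.0414, 0.0814]
tcp_rot: [3.141, 0.001, 1.661]
contact_force: [0.9, -0.8, 7.8]
opening: 0.0136
finger_force: 31.6
```

Request:
send_rows --moves '[[[0,-0.05,0,0,0,0,-1],[0,-0.1,0,0,0,0,-1],[0,-0.15,0,0,0,0,-1],[0,-0.2,0,0,0,0,-1],[0,-0.25,0,0,0,0,-1],[0,-0.3,0,0,0,0,-1],[0,-0.3,0,0,0,0,-1],[0,-0.3,0,0,0,0,-1]]]'

```text
clock: 22.65
ee_pos: [0.5811, 0.0414, 0.0815]
tcp_rot: [3.136, -0.001, 1.661]
contact_force: [9.3, 2.0, 0.8]
opening: 0.0132
finger_force: 31.0
```

The gate is at its hard shut limit (9 N, no further motion). I relax, release and lift.

Request:
send_rows --moves '[[[0,0.2,0,0,0,0,-1],[0,0.2,0,0,0,0,0],[0,0.2,0,0,0,0,0],[0,0.2,0,0,0,0,0],[0,0.2,-3,0,0,0,0],[0,0.2,-8,0,0,0,0],[0,0.2,-13,0,0,0,0],[0,0.2,-16,0,0,0,0]]]'

```text
clock: 23.65
ee_pos: [0.5807, 0.0416, 0.2427]
tcp_rot: [3.14, 0.0, 1.661]
contact_force: [0.5, 0.9, -1.4]
opening: 0.0426
finger_force: 0.0
```

```bash
python3 - <<'E'
from h import *
s=arm.read_state();f=arm.grab_frame("wrist")
print(s["clock"],s["contact_force"])
for b in blobs(f,"red",(0,0,640,480),100): print("red",b,plane("wrist",b[1],.1115,s))
cv2.imwrite("pics/w5.png",f[:,:,::-1])
E
```

```text
23.65 [ 0.50795513  0.85328866 -1.42370464]
red ([306, 191, 18, 50, 815], [314.0, 215.8]) [0.57976484 0.04870022 0.1115    ]
```

View pics/w5.png

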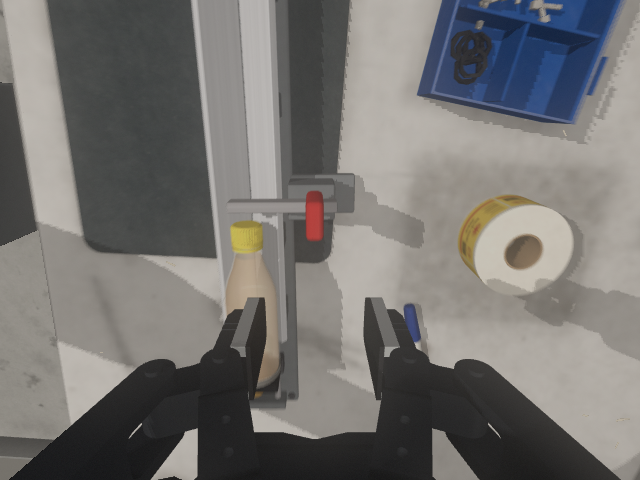

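The bar is across the groove behind the cap at (246,236). The grip is about 2 mm nearer the groove than it was at the start, and the base is against the stop at row ≈385.

```bash
python3 -c "
from station import arm
print(arm.hand_in())"
```

```text
the job is handed in; nothing more can be done
None
```

I opened the gate fully, pushed the bottle until its base met the stop at about 6 N (the stop showed no movement), shut the gate to its limit and handed the job in at about 24 s; no verdict came back.

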